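# Set the sander's coarse and fine speed knobs

## Robot

A 7-joint arm with a two-finger parallel gripper is mounted at the origin on the work surface. World frame = base frame: x ahead of the robot, y to its left, z up, the work surface at z = 0. Lengths are in m, angles in degrees, forces in N, time in s.
With the tool pointing down it reaches from about 0.425 to 0.975 m from the base axis. Payload 16.7 kg.
Tool frame: the origin (TCP) lies on the centre line of the jaws, within the pads' length; the fingertips stand 8 mm ahead of it and the grasp point (between the pads) lies 11 mm behind it; z points along the fingers, x is the direction in which the jaws open and shut, and the axes are right-handed (so a half turn about z gives the same grasp; the last joint's range is limited). The gripper opens to 85 mm and grips with 20 to 120 N. Pads are 22 mm wide; open, the fingers measure 114 mm over their backs; the gripper's body (76 mm by 85 mm) begins 54 mm behind the grasp point. The pads swing forward as they close: fully open they stand 13 mm farther back than shut.
Start: joints at [-78.524, 24.414, 4.234, 92.017, -1.954, 63.644, -3.845], TCP at [0.231, 0.634, 0.239] pointing down, gripper open.
Joint ranges: [-163.25, 163.25], [-28.42, 122.38], [-70.27, 78.77], [12.13, 141.07], [-58.53, 238.53], [9.26, 117.41], [-156.51, 156.51]. Speed limits (degrees/s): [108.29, 108.29, 136.94, 136.94, 172.46, 172.46, 172.46].

## Interface

Orientations are given as a 3x3 rotation matrix whose columns are the frame's x, y, z axes.
In Python, from cell import sensors, vision, r gives the robot as it stands.
- The arm moves only by the tool move_arm, never from a script. Its argument "commands" is a list of rows, each an object with "fingers": the closure, from -1 (fully open) to 1 (shut); "slide": the shift along the world's x, y, z in m, a list of three; "twist": the turn about the world's z in degrees. In form: [{"fingers": fingers, "slide": [dx, dy, dz], "twist": twist}, ...]. A call has 1 to 20 rows; each row shifts and turns the pose as measured when the row begins; what a row does not reach is not made up. A row lasts 1/8 s, in which the tool goes at most 62.5 mm and 10.7 degrees, less where a joint would pass 70% of its speed; a pose out of reach is approached as far as the arm can. A call is refused whole if a number of a shift passes 0.0625 or a number of a turn 10.7, either way. A call with a gripper value outside its range is refused whole. The fingers move at their own pace and stop on an object; "newtons" is the grip in N (left out, the last holds). Time passes only in rows, so rows that do not move let the fingers close. It gives the time, the measured TCP pose, the force and the opening at its end, in the units of the state.
- sensors.read_state(): the state, without advancing time (a new reading comes with each control period).
- vision.capture(name): name is "side" or "top" or "wrist"; returns a dict with "img" (420x560x3 uint8, red, green, blue), "fx", "fy", "cx", "cy" (pixels), "eye" and "rotation" of the camera in the world; the wrist camera has in their place "T_tool_cam" (4x4, takes a point from camera to tool coordinates, whose origin is the TCP and whose axes are the tool frame's). Camera axes: x right, y down, z forward; pixel columns grow to the right and rows downward; lengths in m; the calibration is good to about 2 mm. A picture is of the moment at which its call begins: read the wrist's pose just before it. There is no depth.
- r.hand_in(): hands the job in, once; it reports no verdict.
The state is a dict: "time_s": time; "joints": joint angles; "dq": joint speeds; "effort": joint torques, N m; "tool_pos": TCP position; "eef_rot": TCP orientation; "force": force on the tool from outside, world axes, zero at the start; "moment": the same for the moment, N m; "finger_gap": finger opening in m.
Only numpy, scipy, OpenCV 4.12 (cv2) and the standard library are available. Lean on these libraries where they do the work, as an engineer would, in place of code of your own. Each camera call takes 0.05 s, during which the arm holds its last target. There are 200 camera calls.

## Task

On the control box with the teal top (the insole sander's speed control), first turn the large black coarse knob until its white line points at the box's yellow index bar, then turn the small white fine knob on top of it until its red line points at the same bar, leaving the coarse knob lined up. Leave the orange-topped box's knobs, the glue bottle, the insole and the sanding sleeve as they are.

Things in the scene. Friction and masses are not known exactly. Their poses are not given: they have to be found in the camera images.
- sander_coarse_grip (a point): Grip point of the teal-topped box's coarse knob: on its vertical axis, 79 mm above the bench, 9 mm below the knob's top. A black round knob, 56 mm in diameter, 34 mm high (54 to 88 mm above the bench), with a white line on its top and side; below it a 68 mm disc, its top 54 mm above the bench. Grip it across its diameter from above, in any direction
- sander_fine_grip (a point): Grip point of the teal-topped box's fine knob: on the same vertical axis, 110 mm above the bench, 22 mm above the coarse knob's top, 8 mm below its own top. A white round knob, 24 mm in diameter, 30 mm high (88 to 118 mm above the bench), with a red line from the centre of its top to its rim. Any grip direction will do
- sander_coarse (a joint): Angle of that coarse knob in rad, counter-clockwise seen from above; 0 when its white line points at the yellow index bar. Starts between 0.6 and 1.3 (so it needs a clockwise turn); stops at -2.4 and 2.4; turns with an even friction of 0.1 N m, stays where it is left, does not turn the fine knob
- sander_fine (a joint): Angle of that fine knob in rad, counter-clockwise seen from above; 0 when its red line points at the yellow index bar. Starts between -1.3 and -0.6 (so it needs a counter-clockwise turn); stops at -2.4 and 2.4; turns with an even friction of 0.04 N m, stays where it is left, does not turn the coarse knob
- sander_index (a point): Middle of the yellow index bar (20 x 10 mm, radial) on the teal top, on the side away from the robot, 49 mm from the knobs' axis and 49 mm above the bench. The box is fixed to the bench, 140 x 120 mm, 48 mm high, turned by up to 0.5 rad either way
- press_coarse_line (a point): Bystander: outer end of the white line on the coarse knob of the other box, which is built alike but has an orange top; the point is 27 mm from that knob's axis, 88 mm above the bench
- press_fine_line (a point): Bystander: outer end of the red line on the fine knob of the orange-topped box, 12 mm from that knob's axis, 118 mm above the bench
- glue: Bystander: white glue bottle with a blue cone spout, 68 mm in diameter, 155 mm high, standing loose; origin at the centre of its underside
- insole: Bystander: black insole blank with yellow flecks, about 245 x 84 mm, 8 mm thick, lying loose; origin at the middle of its underside
- sleeve: Bystander: brown abrasive sleeve, a tube 64 mm in diameter and 60 mm high, standing loose beyond the boxes; origin at the centre of its underside
Not all that is in view belongs to the job. Leave any pink look-alike of the part that bears sander_coarse_grip alone.

How it is judged:
By the outcome, as a careful person would: the job done as asked, in the order asked, and still so for the second after the job is handed in, with the robot touching nothing.
It also fails if it takes over 45 s, if anything falls off the work surface, if the arm or the gripper's body presses on something with over 40 N, if the wrist force passes 120 N, or if a joint passes its speed limit or range.

## Working session

There is one attempt and no reset: what is moved stays moved. The work goes in short steps, Python scripts to look and compute and a tool call to move; the robot and the scene stay as the last step left them, time stands still between calls to the robot, and variables do not carry over. Pictures are saved under pics/ and viewed, about 8 in all and at most 12, crops included, and the job is handed in when it is done.

Besides the shell and the picture viewer there is one more tool, called after "Call:" as name([rows], argument=value, ...), one row to a line, values as JSON. move_arm: Moves the arm, as the interface text tells. Its arguments: {"type":"object","properties":{"commands":{"type":"array"},"newtons":{"type":"number"}},"required":["commands"]}

```bash
mkdir -p pics; cat > h.py <<'E'
import numpy as np,cv2
from cell import sensors,vision,r
def cap(n,f):
    s=sensors.read_state(); c=vision.capture(n); cv2.imwrite('pics/'+f,c['img'][:,:,::-1])
    if 'eye' not in c:
        T=np.eye(4);T[:3,:3]=s['eef_rot'];T[:3,3]=s['tool_pos'];W=T@np.array(c['T_tool_cam']);c['eye']=W[:3,3];c['rotation']=W[:3,:3]
    np.savez('pics/'+f+'.npz',**{k:c[k] for k in('img','fx','fy','cx','cy','eye','rotation')}); return c
def load(f): return np.load('pics/'+f+'.npz')
def w(c,u,v,z):
    d=np.array(c['rotation'])@[(u-c['cx'])/c['fx'],(v-c['cy'])/c['fy'],1]; e=np.array(c['eye']); return e+d*(z-e[2])/d[2]
def px(c,p):
    q=np.array(c['rotation']).T@(np.array(p)-c['eye']); return np.array([c['fx']*q[0]/q[2]+c['cx'],c['fy']*q[1]/q[2]+c['cy']])
E
python3 - <<'E'
from h import *
for n in('top','side'):
    c=cap(n,n+'0.png');print(n,c['eye'],np.round(c['rotation'],2).tolist(),c['fx'])
a=np.hstack([cv2.resize(load(n+'0.png')['img'],(400,300)) for n in('top','side')])
s=sensors.read_state();print(s['time_s'],np.round(s['eef_rot'],3),s['finger_gap'],s['force'])
E
```

```text
top [ 0.39645866 -0.00877057  1.04981026] [[0.01, -0.98, 0.17], [-1.0, -0.01, -0.0], [0.0, -0.17, -0.98]] 396.6487696812104
side [ 0.48102902 -0.69381115  0.97178834] [[0.99, -0.08, 0.08], [-0.12, -0.78, 0.62], [0.01, -0.62, -0.78]] 434.93274784887865
0.1 [[ 0.343  0.939 -0.   ]
 [ 0.939 -0.343 -0.001]
 [-0.001  0.    -1.   ]] 0.08525648025226557 [0.00379392 0.40798829 0.25681581]
```

View pics/top0.png

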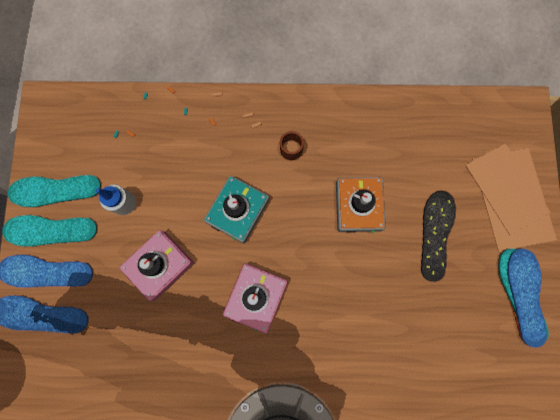

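View pics/side0.png

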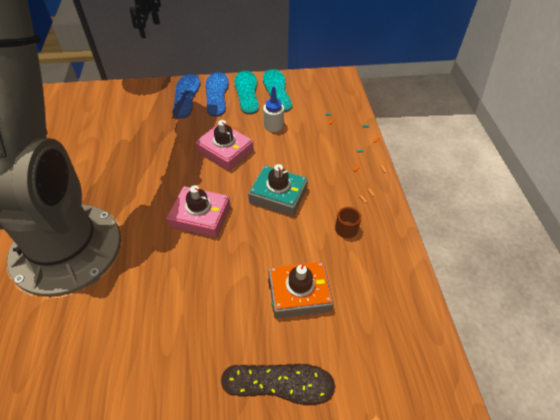

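The top view shows the teal box at about (237,209), with its knob near (235,205) and its bar near (245,190). The side view shows its knob near (279,178). The pink look-alikes are nearer the robot. Next I'll enlarge both views.

```bash
python3 - <<'E'
from h import *
t=load('top0.png');s=load('side0.png')
a=cv2.resize(t['img'][170:250,195:275],(400,400),interpolation=cv2.INTER_CUBIC)
b=cv2.resize(s['img'][150:230,240:320],(400,400),interpolation=cv2.INTER_CUBIC)
cv2.imwrite('pics/c1.png',np.hstack([a,b])[:,:,::-1])
print(w(t,235,206,.1),w(t,245,190,.049),w(s,279,178,.1),w(s,295,189,.049))
E
```

```text
[0.57187391 0.11756221 0.1       ] [0.62359561 0.09988506 0.049     ] [0.5773792  0.09951503 0.1       ] [0.62307832 0.09961753 0.049     ]
```

View pics/c1.png

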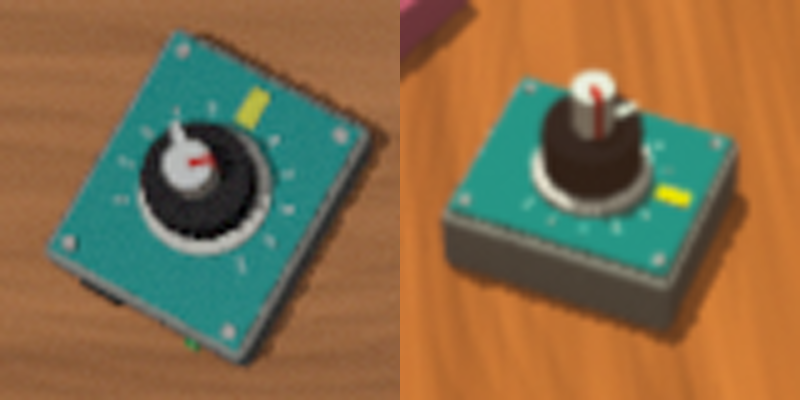

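The enlarged top view shows the fine knob's top at crop (186,163), its red line running to (213,159), and the white line at (176,130). The bar is at (254,107), and the box corners are at (180,32), (372,132), (240,362) and (50,255). In the side view the fine knob's top is at (594,88) and the bar at (674,195).

```bash
python3 - <<'E'
from h import *
t=load('top0.png');s=load('side0.png')
T=lambda u,v,z:w(t,195+u/5-.4,170+v/5-.4,z)
S=lambda u,v,z:w(s,240+(u-400)/5-.4,150+v/5-.4,z)
f=T(186,163,.118);b=T(254,107,.049);f2=S(594,88,.118);b2=S(674,195,.049)
print(f,f2,b,b2)
for A in((f,b),(f2,b2)):
    d=A[1]-A[0];print(np.hypot(*d[:2]),np.degrees(np.arctan2(d[1],d[0])))
C=[T(*p,.048) for p in((180,32),(372,132),(240,362),(50,255))]
m=sum(C)/4;d=(C[0]+C[1])/2-m;print('box',m,np.degrees(np.arctan2(d[1],d[0])),[np.linalg.norm(C[i]-C[i-1]) for i in range(4)])
ax=(f+f2)/2
for n,p in(('red',T(213,159,.118)-f),('white',T(176,130,.088)-f),('whiteS',S(632,107,.088)-f2)):print(n,p,np.degrees(np.arctan2(p[1],p[0])))
E
```

```text
[0.57771565 0.12312169 0.118     ] [0.5782174 0.1226975 0.118    ] [0.62096119 0.09877779 0.049     ] [0.62159904 0.10127392 0.049     ]
0.04962662582732567 -29.376155723486878
0.04838322314542353 -26.281996914725504
box [0.57532977 0.11979562 0.048     ] -28.120760953556285 [np.float64(0.1333571692149718), np.float64(0.1135398266303517), np.float64(0.13582004152718444), np.float64(0.11216814593142725)]
red [ 0.00208292 -0.01285275  0.        ] -80.79467205538198
white [ 0.02243425  0.00976267 -0.03      ] 23.51714637773917
whiteS [ 0.02285934  0.01193556 -0.03      ] 27.57044016828004
```

Call:
move_arm([
  {"fingers": -1, "slide": [0.03, -0.044, 0], "twist": 0},
  {"fingers": -1, "slide": [0.03, -0.044, 0], "twist": 0},
  {"fingers": -1, "slide": [0.03, -0.044, 0], "twist": 0},
  {"fingers": -1, "slide": [0.03, -0.044, 0], "twist": 0},
  {"fingers": -1, "slide": [0.03, -0.044, 0], "twist": 0},
  {"fingers": -1, "slide": [0.03, -0.044, 0], "twist": 0},
  {"fingers": -1, "slide": [0.03, -0.044, 0], "twist": 0},
  {"fingers": -1, "slide": [0.03, -0.044, 0], "twist": 0},
  {"fingers": -1, "slide": [0.03, -0.044, 0], "twist": 0},
  {"fingers": -1, "slide": [0.03, -0.044, 0], "twist": 0},
  {"fingers": -1, "slide": [0, 0, 0], "twist": 0},
], newtons=40)

```text
time_s: 1.48
tool_pos: [0.5358, 0.1768, 0.2358]
eef_rot: [[0.341, 0.94, -0.003], [0.94, -0.341, -0.005], [-0.005, -0.001, -1.0]]
force: [-0.7, 0.1, 0.2]
finger_gap: 0.0852
```

Call:
move_arm([
  {"fingers": -1, "slide": [0.021, -0.027, 0], "twist": 0},
  {"fingers": -1, "slide": [0.021, -0.027, 0], "twist": 0},
  {"fingers": -1, "slide": [0, 0, 0], "twist": 0},
])

```text
time_s: 1.85
tool_pos: [0.5779, 0.1226, 0.235]
eef_rot: [[0.34, 0.941, -0.004], [0.941, -0.34, -0.004], [-0.006, -0.003, -1.0]]
force: [-0.8, 0.4, -0.2]
finger_gap: 0.0856
```

```bash
python3 - <<'E'
from h import *
c=cap('wrist','w1.png');s=sensors.read_state();print(s['tool_pos'],np.round(s['joints'],1),c['eye'],c['fx'],px(c,[.578,.123,.118]),px(c,[.621,.100,.049]))
E
```

```text
[0.57716697 0.12407472 0.23489865] [-34.5  17.5  19.8 104.1  -6.6  59.9  58.1] [0.51036052 0.14819074 0.36899734] 341.3005318761983 [278.2614545  203.93744753] [271.39950495 231.24806036]
```

View pics/w1.png

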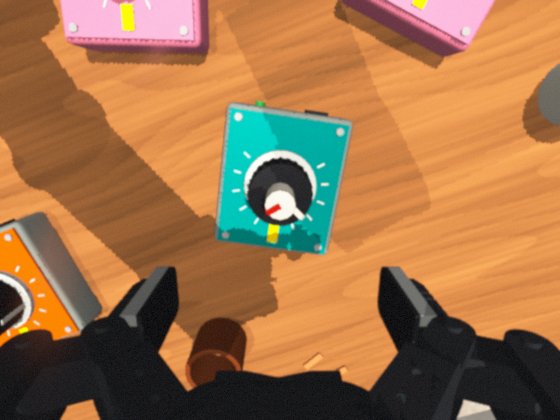

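The wrist view shows the fine knob's top at about (281,204) and the bar at (273,233), both within 3 px of where I predicted them. I'll enlarge it to refine the axis.

```bash
python3 - <<'E'
from h import *
t=load('w1.png')
cv2.imwrite('pics/c2.png',cv2.resize(t['img'][140:250,215:355],None,fx=5,fy=5,interpolation=cv2.INTER_CUBIC)[:,:,::-1])
E
```

```text
(no output)
```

View pics/c2.png

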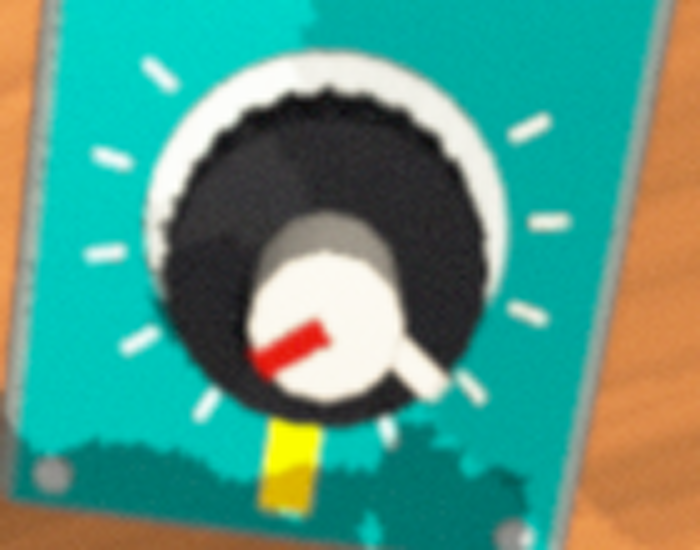

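The crop shows the fine knob's centre at (326,326) and the red line's end at (257,365). The white line's outer end is at (435,390), and the middle of the bar's outer end is at (286,513).

```bash
python3 - <<'E'
from h import *
t=load('w1.png')
T=lambda u,v,z:w(t,215+u/5-.4,140+v/5-.4,z)
f=T(326,326,.118)
for n,q in(('bar',T(286,513,.049)),('red',T(257,365,.118)),('white',T(435,390,.088))):
    p=q-f;print(n,q,np.hypot(*p[:2]),np.degrees(np.arctan2(p[1],p[0])))
print(f)
E
```

```text
bar [0.63220126 0.09632517 0.049     ] 0.05987220722618265 -27.397558624329427
red [0.58134491 0.11174649 0.118     ] 0.012345778900398084 -79.26181680272839
white [0.60451103 0.13485456 0.088     ] 0.027732012851444266 23.320699097921455
[0.57904462 0.12387608 0.118     ]
```

Call:
move_arm([
  {"fingers": -1, "slide": [0.001, -0.0005, -0.045], "twist": 0},
  {"fingers": -1, "slide": [0, 0, -0.045], "twist": 0},
  {"fingers": -1, "slide": [0, 0, -0.045], "twist": 0},
  {"fingers": -1, "slide": [0, 0, -0.025], "twist": 0},
  {"fingers": -1, "slide": [0, 0, 0], "twist": 0},
])

```text
time_s: 2.52
tool_pos: [0.5744, 0.1314, 0.0707]
eef_rot: [[0.33, 0.944, -0.006], [0.944, -0.33, -0.0], [-0.002, -0.005, -1.0]]
force: [-0.1, 1.0, -0.2]
finger_gap: 0.0859
```

Call:
move_arm([
  {"fingers": -1, "slide": [0.004, -0.008, 0], "twist": 0},
  {"fingers": -1, "slide": [0, 0, 0], "twist": 0},
])

```text
time_s: 2.78
tool_pos: [0.5793, 0.1241, 0.0728]
eef_rot: [[0.329, 0.944, -0.004], [0.944, -0.329, 0.001], [-0.001, -0.004, -1.0]]
force: [-0.7, -0.3, -0.2]
finger_gap: 0.0855
```

Call:
move_arm([
  {"fingers": -1, "slide": [-0.0005, -0.0005, -0.004], "twist": 0},
  {"fingers": 0, "slide": [0, 0, 0], "twist": 0},
  {"fingers": 1, "slide": [0, 0, 0], "twist": 0},
  {"fingers": 1, "slide": [0, 0, 0], "twist": 0},
  {"fingers": 1, "slide": [0, 0, 0], "twist": 0},
  {"fingers": 1, "slide": [0, 0, 0], "twist": 0},
], newtons=40)

```text
time_s: 3.52
tool_pos: [0.5794, 0.1232, 0.0707]
eef_rot: [[0.33, 0.944, -0.002], [0.944, -0.33, 0.001], [0.001, -0.002, -1.0]]
force: [-0.8, -1.6, -0.1]
finger_gap: 0.055
```

Call:
move_arm([
  {"fingers": 1, "slide": [0, 0, 0], "twist": -5},
  {"fingers": 1, "slide": [0, 0, 0], "twist": -5},
  {"fingers": 1, "slide": [0, 0, 0], "twist": -5},
  {"fingers": 1, "slide": [0, 0, 0], "twist": -5},
  {"fingers": 1, "slide": [0, 0, 0], "twist": -5},
  {"fingers": 1, "slide": [0, 0, 0], "twist": -5},
  {"fingers": 1, "slide": [0, 0, 0], "twist": -5},
  {"fingers": 1, "slide": [0, 0, 0], "twist": -5},
  {"fingers": 1, "slide": [0, 0, 0], "twist": 0},
])

```text
time_s: 4.65
tool_pos: [0.579, 0.1225, 0.0707]
eef_rot: [[0.87, 0.493, -0.001], [0.493, -0.87, 0.001], [-0.001, -0.002, -1.0]]
force: [-1.7, -1.8, 1.8]
finger_gap: 0.0549
```

Call:
move_arm([
  {"fingers": 1, "slide": [0, 0, 0], "twist": -5},
  {"fingers": 1, "slide": [0, 0, 0], "twist": -4.5},
  {"fingers": 1, "slide": [0, 0, 0], "twist": 0},
  {"fingers": 1, "slide": [0, 0, 0], "twist": 0},
])

```text
time_s: 5.15
tool_pos: [0.5788, 0.1224, 0.0707]
eef_rot: [[0.938, 0.348, -0.002], [0.348, -0.938, 0.002], [-0.001, -0.002, -1.0]]
force: [-2.1, -1.2, 0.3]
finger_gap: 0.0547
```

```bash
python3 - <<'E'
from h import *
s=sensors.read_state();print(np.degrees(np.arctan2(s['eef_rot'][1][0],s['eef_rot'][0][0])),s['tool_pos'],s['moment'],np.round(s['joints'],1))
c=cap('wrist','w2.png')
cv2.imwrite('pics/c3.png',c['img'][:,:,::-1])
E
```

```text
20.34460790381905 [0.57875879 0.122367   0.0706617 ] [-0.08471007 -0.04155374 -0.09151672] [-40.5  31.4  29.3 111.8 -22.3  42.5  22.3]
```

View pics/c3.png

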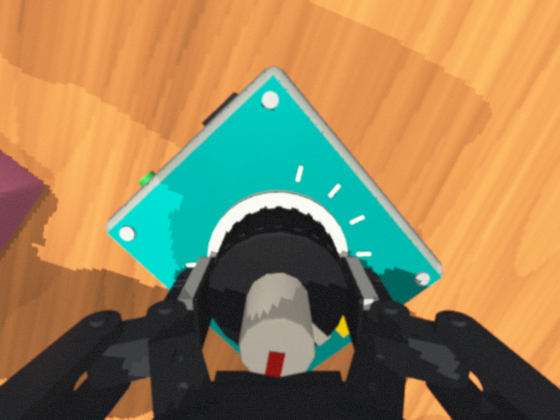

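The wrist view shows the white line at about (322,330), pointing at the bar at (342,326). I'll release, rise and check.

Call:
move_arm([
  {"fingers": 0, "slide": [0, 0, 0], "twist": 0},
  {"fingers": -1, "slide": [0, 0, 0], "twist": 0},
  {"fingers": -1, "slide": [0, 0, 0], "twist": 0},
  {"fingers": -1, "slide": [0, 0, 0], "twist": 0},
  {"fingers": -1, "slide": [0, 0, 0.02], "twist": 0},
  {"fingers": -1, "slide": [0, 0, 0.03], "twist": 0},
  {"fingers": -1, "slide": [0, 0, 0.04], "twist": 0},
  {"fingers": -1, "slide": [0, 0, 0.04], "twist": 0},
  {"fingers": -1, "slide": [0, 0, 0], "twist": 0},
  {"fingers": -1, "slide": [0, 0, 0], "twist": 0},
])

```text
time_s: 6.45
tool_pos: [0.5791, 0.1217, 0.2106]
eef_rot: [[0.937, 0.349, 0.001], [0.349, -0.937, 0.003], [0.002, -0.002, -1.0]]
force: [-0.2, -0.1, -0.6]
finger_gap: 0.0855
```

```bash
python3 - <<'E'
from h import *
s=sensors.read_state();print(s['tool_pos'],np.round(s['dq'],1))
c=cap('wrist','w3.png')
u,v=px(c,[.5785,.1235,.08]).astype(int);x,y=u-75,v-60;print(x,y)
cv2.imwrite('pics/c4.png',cv2.resize(c['img'][y:y+120,x:x+150],None,fx=5,fy=5,interpolation=cv2.INTER_CUBIC)[:,:,::-1])
E
```

```text
[0.57908743 0.121749   0.21061777] [-0.  -1.5  0.3 -1.1  0.7  0.8 -0.5]
200 138
```

View pics/c4.png

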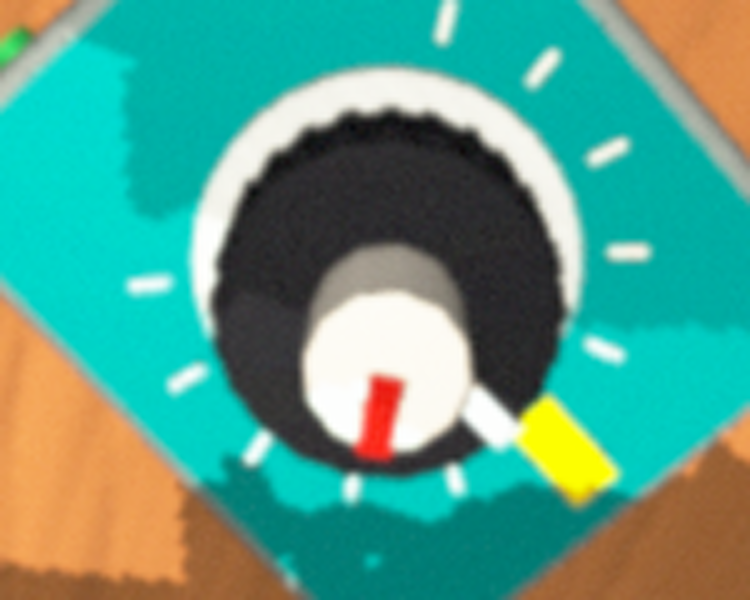

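The white line's outer end is at (508,440), and the middle of the bar's outer end is at (600,490). The fine knob's centre is at (387,372) and the red line's end at (374,459).

```bash
python3 - <<'E'
from h import *
t=load('w3.png')
T=lambda u,v,z:w(t,200+u/5-.4,138+v/5-.4,z)
f=T(387,372,.118)
for n,q in(('bar',T(600,490,.049)),('red',T(374,459,.118)),('white',T(508,440,.088))):
    p=q-f;print(n,q,np.hypot(*p[:2]),np.degrees(np.arctan2(p[1],p[0])))
print(f)
# coarse-line direction from its two visible points; bar side edges
for a,b,z in(((472,395),(508,440),.088),((550,400),(618,473),.049),((520,432),(582,507),.049)):
    p=T(*b,z)-T(*a,z);print(np.degrees(np.arctan2(p[1],p[0])))
E
```

```text
bar [0.63203927 0.09623932 0.049     ] 0.0595718078662241 -27.88550957041159
red [0.58215243 0.11139718 0.118     ] 0.013002238704115427 -77.70969531333309
white [0.60475808 0.11141978 0.088     ] 0.028366048685485683 -26.555953467343905
[0.5793847  0.12410143 0.118     ]
-31.82768582194157
-27.225262386082942
-30.828620847472322
```

The coarse line is within about 1° of the bar. Next is the fine knob.

Call:
move_arm([
  {"fingers": -1, "slide": [0, 0.001, -0.03], "twist": 0},
  {"fingers": -1, "slide": [0, 0, -0.03], "twist": 0},
  {"fingers": -0.3, "slide": [0, 0, -0.03], "twist": 0},
  {"fingers": -0.3, "slide": [0, 0, -0.008], "twist": 0},
  {"fingers": -0.3, "slide": [0, 0, 0], "twist": 0},
  {"fingers": -0.3, "slide": [0, 0, 0], "twist": 0},
], newtons=30)

```text
time_s: 7.25
tool_pos: [0.5782, 0.1218, 0.1088]
eef_rot: [[0.938, 0.348, -0.001], [0.348, -0.938, 0.001], [-0.001, -0.001, -1.0]]
force: [0.2, -0.0, 0.5]
finger_gap: 0.0555
```

Call:
move_arm([
  {"fingers": -0.3, "slide": [0.0008, 0.002, -0.006], "twist": 0},
  {"fingers": -0.3, "slide": [0, 0, 0], "twist": 0},
  {"fingers": 1, "slide": [0, 0, 0], "twist": 0},
  {"fingers": 1, "slide": [0, 0, 0], "twist": 0},
  {"fingers": 1, "slide": [0, 0, 0], "twist": 0},
  {"fingers": 1, "slide": [0, 0, 0], "twist": 0},
  {"fingers": 1, "slide": [0, 0, 0], "twist": 0},
])

```text
time_s: 8.12
tool_pos: [0.5781, 0.1237, 0.1045]
eef_rot: [[0.938, 0.348, -0.003], [0.348, -0.938, 0.002], [-0.002, -0.003, -1.0]]
force: [0.1, 1.0, -1.4]
finger_gap: 0.0227
```

Call:
move_arm([
  {"fingers": 1, "slide": [0, 0, 0], "twist": 5},
  {"fingers": 1, "slide": [0, 0, 0], "twist": 5},
  {"fingers": 1, "slide": [0, 0, 0], "twist": 5},
  {"fingers": 1, "slide": [0, 0, 0], "twist": 5},
  {"fingers": 1, "slide": [0, 0, 0], "twist": 5},
  {"fingers": 1, "slide": [0, 0, 0], "twist": 5},
  {"fingers": 1, "slide": [0, 0, 0], "twist": 5},
  {"fingers": 1, "slide": [0, 0, 0], "twist": 5},
  {"fingers": 1, "slide": [0, 0, 0], "twist": 5},
  {"fingers": 1, "slide": [0, 0, 0], "twist": 0},
])

```text
time_s: 9.38
tool_pos: [0.578, 0.1235, 0.1045]
eef_rot: [[0.395, 0.919, -0.004], [0.919, -0.395, -0.001], [-0.003, -0.003, -1.0]]
force: [-0.6, -0.0, 0.7]
finger_gap: 0.0227
```

Call:
move_arm([
  {"fingers": 1, "slide": [0, 0, 0], "twist": 4.5},
  {"fingers": 1, "slide": [0, 0, 0], "twist": 0},
  {"fingers": 1, "slide": [0, 0, 0], "twist": 0},
])

```text
time_s: 9.75
tool_pos: [0.5779, 0.1235, 0.1045]
eef_rot: [[0.327, 0.945, -0.004], [0.945, -0.327, -0.001], [-0.003, -0.003, -1.0]]
force: [-0.2, 0.6, -0.1]
finger_gap: 0.0228
```

Call:
move_arm([
  {"fingers": 0, "slide": [0, 0, 0], "twist": 0},
  {"fingers": -0.5, "slide": [0, 0, 0], "twist": 0},
  {"fingers": -0.5, "slide": [0, 0, 0], "twist": 0},
  {"fingers": -1, "slide": [0, 0, 0.02], "twist": 0},
  {"fingers": -1, "slide": [0, 0, 0.03], "twist": 0},
  {"fingers": -1, "slide": [0, 0, 0.03], "twist": 0},
  {"fingers": -1, "slide": [0, 0, 0.03], "twist": 0},
  {"fingers": -1, "slide": [0, 0, 0], "twist": 0},
  {"fingers": -1, "slide": [0, 0, 0], "twist": 0},
])

```text
time_s: 10.88
tool_pos: [0.5773, 0.1231, 0.2169]
eef_rot: [[0.332, 0.943, -0.005], [0.943, -0.332, -0.002], [-0.004, -0.004, -1.0]]
force: [-0.2, 0.3, 0.1]
finger_gap: 0.0854
```

```bash
python3 - <<'E'
from h import *
s=sensors.read_state();print(s['time_s'],s['tool_pos'],np.round(s['dq'],1))
c=cap('wrist','w4.png');cap('top','top4.png')
u,v=px(c,[.5785,.1235,.08]).astype(int);x,y=u-75,v-60;print(x,y)
cv2.imwrite('pics/c5.png',cv2.resize(c['img'][y:y+120,x:x+150],None,fx=5,fy=5,interpolation=cv2.INTER_CUBIC)[:,:,::-1])
E
```

```text
10.875 [0.57728561 0.12306093 0.21694029] [ 0.1 -0.4  0.1 -0.6  0.2  0.3 -0.1]
203 138
```

View pics/c5.png

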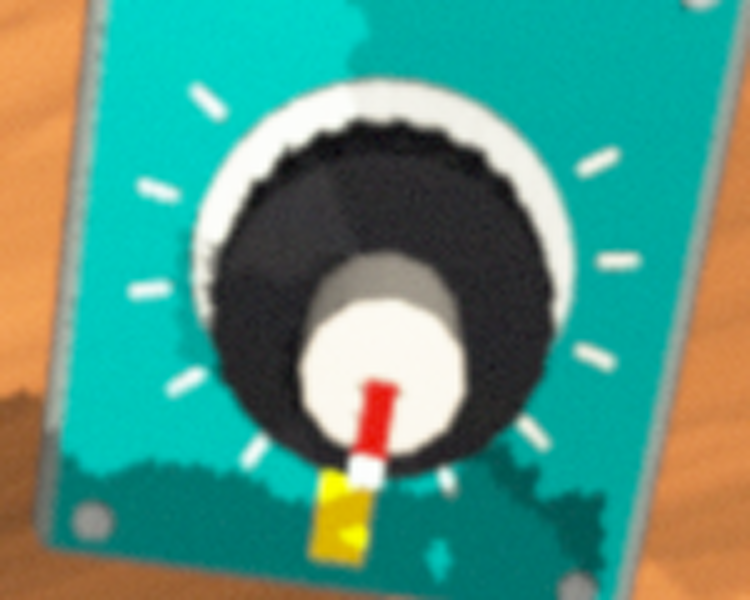

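The red line runs from (380,383) to (370,457), and the white line's end is at (365,487). The middle of the bar's outer end is at (336,562).

```bash
python3 - <<'E'
from h import *
t=load('w4.png')
T=lambda u,v,z:w(t,203+u/5-.4,138+v/5-.4,z)
f=T(384,376,.118)
for n,q in(('bar',T(336,562,.049)),('red',T(370,457,.118)),('white',T(365,487,.088))):
    p=q-f;print(n,q,np.hypot(*p[:2]),np.degrees(np.arctan2(p[1],p[0])))
print(f)
for a,b,z in(((380,383),(370,457),.118),((93,150),(47,470),.048),((748,20),(628,585),.048),((50,548),(300,585),.048)):
    p=T(*b,z)-T(*a,z);print(np.degrees(np.arctan2(p[1],p[0])))
# predicted px if perfect, axis from the disc/box: a few axes
for ax in((.5785,.1235),(.5793,.124),(.5785,.123)):
  d=np.array([np.cos(np.radians(-27.8)),np.sin(np.radians(-27.8))])
  for R,z in((0,.118),(.012,.118),(.027,.088),(.039,.049),(.059,.049)):
    q=px(t,[*(np.array(ax)+R*d),z]);print(ax,R,np.round((q-[203,138]+.4)*5))
E
```

```text
bar [0.63172494 0.0959747  0.049     ] 0.05975676574670164 -27.993419648300144
red [0.58992568 0.11803682 0.118     ] 0.012493422167700637 -28.628342686921574
white [0.60494024 0.11168938 0.088     ] 0.02875941192499486 -25.39436585524016
[0.57895963 0.12402275 0.118     ]
-26.63946676221052
-30.101499268674402
-28.033921435337202
61.559919696566716
(0.5785, 0.1235) 0 [379. 374.]
(0.5785, 0.1235) 0.012 [367. 452.]
(0.5785, 0.1235) 0.027 [355. 475.]
(0.5785, 0.1235) 0.039 [349. 460.]
(0.5785, 0.1235) 0.059 [334. 557.]
(0.5793, 0.124) 0 [385. 378.]
(0.5793, 0.124) 0.012 [372. 456.]
(0.5793, 0.124) 0.027 [360. 478.]
(0.5793, 0.124) 0.039 [353. 463.]
(0.5793, 0.124) 0.059 [338. 560.]
(0.5785, 0.123) 0 [376. 375.]
(0.5785, 0.123) 0.012 [364. 453.]
(0.5785, 0.123) 0.027 [352. 476.]
(0.5785, 0.123) 0.039 [347. 461.]
(0.5785, 0.123) 0.059 [332. 558.]
```

```bash
python3 -c "
from h import *
a=load('top0.png')['img'];b=load('top4.png')['img']
for n,(x,y) in dict(glue=(115,200),insole=(437,235),sleeve=(291,146),press=(363,202)).items():
    A,B=[i[y-20:y+20,x-20:x+20].astype(int) for i in(a,b)];print(n,abs(A-B).mean())
r.hand_in()"
```

```text
glue 7.199375
insole 6.019375
sleeve 12.614375
press 7.175
the job is handed in; nothing more can be done
```

I turned the teal box's coarse knob about 50° clockwise, then its fine knob about 50° counter-clockwise. I then opened the gripper, backed off to about 0.1 m above the box and handed the job in at about 11 s.

**Alignment:** In the last wrist picture the bar lies at about -28.0°.
- **Fine knob:** the red line reads -28.6° by its end point and -26.6° by its slope, so it is within about 1.5° of the bar.
- **Coarse knob:** the white line reads -25.4°, about 2.5° off. It read about 1.3° off before I turned the fine knob. I took the difference as reading noise and did not correct it.

**Bystanders:** The arm stayed well clear of the orange box, glue bottle, insole and sleeve. The before/after top-camera comparison around them settled nothing: mean differences were 6–13 grey levels, largest at the sleeve. I put that down to the arm's changed shadow and did not look at the picture to confirm it.

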